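# Set the iris lever of the light stand to the long mark, then switch the lamp on

### The arm

A 7-joint arm with a two-finger parallel gripper is mounted at the origin on the work surface. World frame = base frame: x ahead of the robot, y to its left, z up, the work surface at z = 0. Lengths are in mm, angles in rad, forces in N, time in s.
With the tool pointing down it reaches from about 350 to 900 mm from the base axis. Payload 8.1 kg.
Tool frame: the origin (TCP) lies midway between the tips of the shut fingers; the grasp point (between the pads) lies 19 mm behind it; z points along the fingers, y is the line along which they close (so a half turn about z gives the same grasp; the last joint's range is limited). The gripper opens to 92 mm and grips with 3 to 60 N. Pads are 19 mm wide; open, the fingers measure 130 mm over their backs; the gripper's body (75 mm by 190 mm) begins 47 mm behind the grasp point.
Start: joints at [-1.306, 0.434, 0.025, 1.573, -0.012, 1.134, -0.075], TCP at [224.755, 583.204, 226.742] pointing down, gripper open.
Joint ranges: [-2.62, 2.62], [-0.44, 2.09], [-1.27, 1.32], [0.08, 2.57], [-1.32, 4.46], [0.12, 2], [-2.74, 2.74]. Speed limits (rad/s): [2.22, 2.22, 3.01, 3.01, 3.14, 3.14, 3.14].

### API

Orientations are given as a unit quaternion [x, y, z, w].
In Python, from bench import * gives the robot as it stands. The module is installed in compiled form; this text tells all that it offers.
- The arm moves only by the shell command python3 -m handwheel 'ROWS' [FORCE]. ROWS is JSON, one flat list of numbers, 7 for each row, row after row: the shift along the world's x, y, z in mm, then the turn, a rotation vector about the world's x, y, z in rad, then the closure, from 0 (fully open) to 1 (shut). In form: [tx, ty, tz, rx, ry, rz, claw, tx, ty, tz, rx, ry, rz, claw, ...]. A call has 1 to 20 rows; each row shifts and turns the commanded pose from where the row before left it; what a row does not reach is not made up. A row lasts 1/8 s, in which the tool goes at most 62.5 mm and 10.7 degrees, less where a joint would pass 70% of its speed; a pose out of reach is approached as far as the arm can. A call with a gripper value outside its range is refused whole. The fingers move at their own pace and stop on an object; FORCE is the grip in N (left out, the last holds). Time passes only in rows, so rows that do not move let the fingers close. It gives the time, the measured TCP pose, the force, the opening and the grip force at its end, in the units of the state.
- sense(): the state, without advancing time (a new reading comes with each control period).
- read_camera(name): name is "scene" or "side" or "wrist"; returns the picture (420x560x3 uint8, blue, green, red); there is no depth.
- camera_info(name): a dict with "K" (3x3 intrinsics, pixels), "k1" (the pictures are not rectified: a ray, as slopes to the right and down, at radius r is drawn at 1 + k1 r^2 times it, then the intrinsics apply), "extrinsics" (4x4, takes a point from world to camera coordinates); the wrist camera has in their place "T_tool_cam" (4x4, takes a point from camera to tool coordinates, whose origin is the TCP and whose axes are the flange's). Camera axes: x right, y down, z forward; pixel columns grow to the right and rows downward; lengths in mm; the calibration is good to about 2 mm. A picture is of the moment at which its call begins: read the wrist's pose just before it. camera_info takes no time and is no camera call.
- sign_off(): hands the job in; it is judged then, once.
The state is a dict: "t": time; "qpos": joint angles; "qvel": joint speeds; "joint_torque": joint torques, N m; "eef_pos": TCP position; "ee_rot": TCP orientation; "force": force on the tool from outside, world axes, zero at the start; "moment": the same for the moment, N m; "finger_gap": opening from 0.0 (shut) to 1.0 (fully open); "grip_force": force on a finger pad.
Only numpy, scipy, OpenCV 4.12 (cv2) and the standard library are available. Lean on these libraries where they do the work, as an engineer would, in place of code of your own. Each camera call takes 0.05 s, during which the arm holds its last target. There are 200 camera calls.

### The job

Open up the iris of the light stand: with the fingertips, gently push the upright post of the iris lever around its arc until the lever's pointer stands on the one long stroke of the scale, and take the fingers off it. Then press the lamp button on the corner of the stand all the way in and let it come back out, leaving the pointer on the long stroke. Do not pinch or lift anything, and leave the petri dish on the stand and the jars, bottle and spatula around it where they are.

Things in the scene. Friction and masses are not known exactly. Their poses are not given: they have to be found in the camera images.
- viewer: The light stand, fixed: a white square box 240 x 240 mm, 50 mm high, yaw within 0.4 rad. Origin at the centre of its underside, on the iris ring's axis; z up; its own -x side is its front, where the scale is. In the middle of its top is a white round stage (92 mm across, top 60 mm above the table) that carries a petri dish.
- iris_ring: Black iris ring, 140 mm across, top 58 mm above the table, turning about the stand's vertical axis; its lever points along its own -x. It turns 1.25 rad either side of the stand's front, stays where left, takes 2 to 3 N of push at the post (over 15 N is rough). Starts towards the stand's +y side; must go anticlockwise seen from above by 0.5 to 1.95 rad.
- post_top (a point): Centre of the top of the lever's upright steel post: round, 12 mm thick, 78 mm from the stand's axis, its top 98 mm above the table; it stands 40 mm out of the black ring and can be pushed anywhere on its height.
- pointer_tip (a point): Tip of the lever's pointer, a thin black finger 3 mm wide that points outward from the post's foot; 92 mm from the stand's axis, 57 mm above the table.
- long_mark (a point): Inner end of the scale's long stroke, 92 mm from the stand's axis, 52 mm above the table: the pointer's tip belongs just above it. The scale is a flat grey ring around the iris ring with black radial strokes 0.2 rad apart: seven short (7 x 2 mm) and this one (26 x 5 mm). It is clamped, turned to a different place each time.
- lamp_button (a joint): How far the lamp button is pushed in, m: 0 out, 0.006 fully in. Springy, about 5 N to push fully in; it comes back out by itself.
- lamp_button_top (a point): Centre of the top of the lamp button, a grey round push button 24 mm across in a black housing on the front left corner of the stand (towards the stand's own -x, +y), pressed straight down.
- dish: Glass petri dish with lid, 63 mm across, 15 mm high, loose on the middle of the stage; origin at the centre of its underside. Stays there.
- jar0: Glass culture jar with brass lid, 62 mm across, 82 mm high, loose on the table to the stand's left (+y); origin at the centre of its underside.
- jar1: Same kind of jar, to the stand's right.
- jar2: Same kind of jar, behind the stand.
- reagent: Amber bottle with black cap, 52 mm across, 110 mm high, loose behind the stand; origin at the centre of its underside.
- spatula: Thin steel lab spatula, 170 mm long, 14 mm wide, 5 mm thick, lying flat on the table in front of the stand; loose.

How it is judged:
By the outcome, as a careful person would: the job done as asked, in the order asked, and still so for the second after the job is handed in, with the robot touching nothing.
It also fails if it takes over 51 s, if anything falls off the work surface, if the arm or the gripper's body presses on something with over 40 N, if the wrist force passes 120 N, or if a joint passes its speed limit or range.

## Working session

There is one attempt and no reset: what is moved stays moved. The work goes in short steps, Python scripts to look and compute and a shell command to move; the robot and the scene stay as the last step left them, time stands still between calls to the robot, and variables do not carry over. Pictures are saved under pics/ and viewed, at most 10 in all, crops included, and the job is handed in when it is done.

```bash
mkdir -p pics; python3 - <<'E'
from bench import *
import cv2
s=sense(); print(s['eef_pos'],s['ee_rot'],s['t'])
for n in ("scene","side"):
    cv2.imwrite(f"pics/{n}0.png",read_camera(n)); c=camera_info(n); print(n,c)
E
```

```text
[224.587306   582.69120557 225.90705088] [ 1.82886698e-01  9.83133656e-01 -8.15233484e-04 -7.29160949e-05] 0.0
scene {'K': array([[544.99991699,   0.        , 284.27792167],
       [  0.        , 544.99991699, 212.60038087],
       [  0.        ,   0.        ,   1.        ]]), 'k1': -0.06166873774906382, 'extrinsics': array([[-5.42985092e-01,  8.39702640e-01,  8.16494258e-03,
         3.11026517e+02],
       [ 5.08022807e-01,  3.36218685e-01, -7.93013130e-01,
        -2.38524329e+02],
       [-6.68640425e-01, -4.26446330e-01, -6.09149825e-01,
         1.49286423e+03],
       [ 0.00000000e+00,  0.00000000e+00,  0.00000000e+00,
         1.00000000e+00]])}
side {'K': array([[478.56187706,   0.        , 283.28411176],
       [  0.        , 478.56187706, 199.2317108 ],
       [  0.        ,   0.        ,   1.        ]]), 'k1': -0.048929677394716486, 'extrinsics': array([[ 9.84321890e-01, -1.75980721e-01, -1.18828765e-02,
        -5.79590357e+02],
       [-1.43183368e-01, -7.57898234e-01, -6.36465859e-01,
         1.64014274e+02],
       [ 1.02999710e-01,  6.28188708e-01, -7.71213335e-01,
         8.88165962e+02],
       [ 0.00000000e+00,  0.00000000e+00,  0.00000000e+00,
         1.00000000e+00]])}
```

View pics/scene0.png

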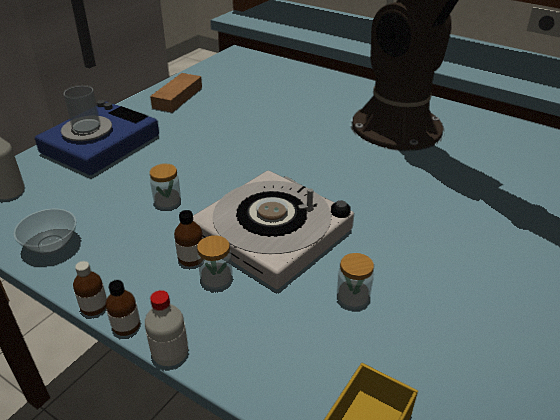

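View pics/side0.png

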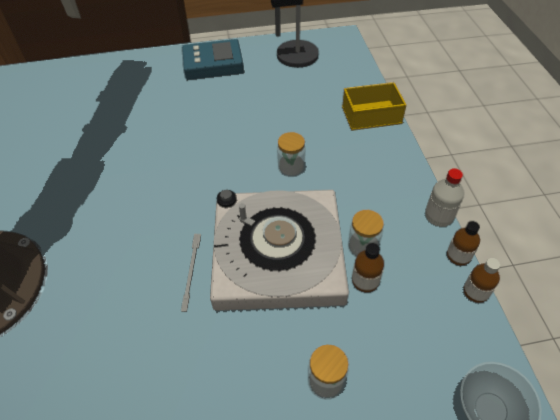

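Scene: stand around (272,225), post ≈(309,195), button ≈(341,208). Side: post ≈(242,210), button ≈(227,197), long stroke perhaps ≈(221,245). I'll enlarge both views.

```bash
python3 - <<'E'
import cv2,numpy as np
a=cv2.imread("pics/scene0.png")[160:300,185:365]; b=cv2.imread("pics/side0.png")[180:310,195:355]
cv2.imwrite("pics/c1.png",cv2.resize(b,None,fx=4.5,fy=4.5,interpolation=cv2.INTER_CUBIC))
cv2.imwrite("pics/c2.png",cv2.resize(a,None,fx=4,fy=4,interpolation=cv2.INTER_CUBIC))
E
```

```text
(no output)
```

View pics/c1.png

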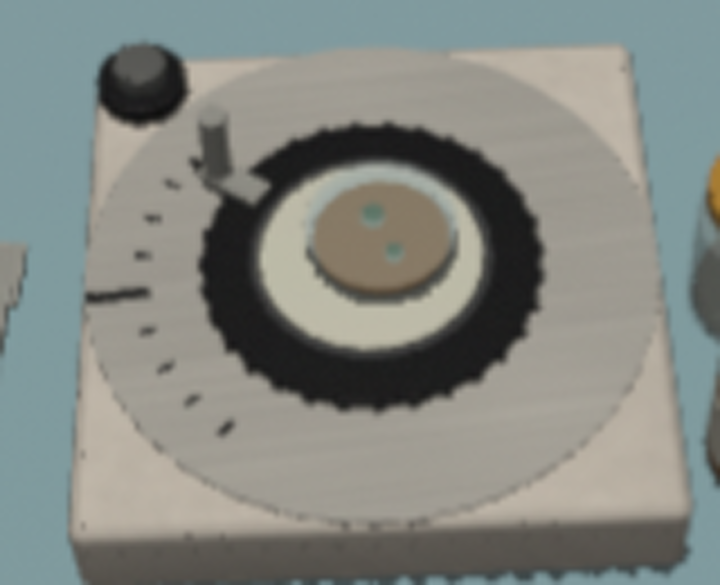

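View pics/c2.png

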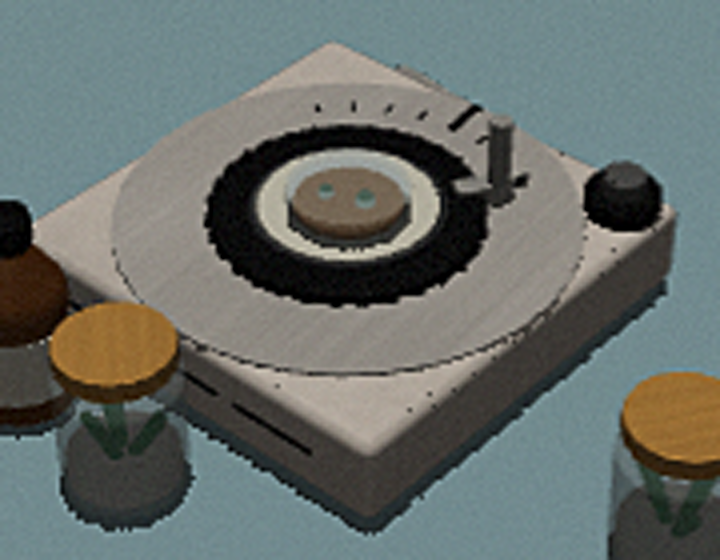

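Side crop: long stroke inner end (150,292), post top (213,112), pointer tip (195,162), button top (142,63). Scene crop: stroke inner (452,130), post top (501,122), pointer tip (526,182), button (627,172). Now triangulate those and fit the stand pose.

```bash
cat > h.py <<'E'
import numpy as np,cv2
from bench import *
from scipy.optimize import least_squares
C={n:camera_info(n) for n in("scene","side")}
def proj(n,P):
    c=C[n];E=c['extrinsics'];q=E[:3,:3]@np.array(P)+E[:3,3];u=q[:2]/q[2];u=u*(1+c['k1']*(u@u))
    return u*c['K'][0,0]+c['K'][:2,2]
S=lambda x,y:np.array([(x+.5)/4.5-.5+195,(y+.5)/4.5-.5+180])
A=lambda x,y:np.array([(x+.5)/4-.5+185,(y+.5)/4-.5+160])
def tri(a,b):
    f=lambda P:np.r_[proj("scene",P)-a,proj("side",P)-b]
    r=least_squares(f,[600,100,60],x_scale=100);return r.x,np.abs(r.fun).max()
E
cat > m.py <<'E'
from h import *
pts={'post':((501,122),(213,112)),'tip':((526,182),(195,162)),'min':((452,130),(150,292)),'mout':((480,108),(88,297)),'btn':((627,172),(142,63)),
'cFR':((333,43),(72,540)),'cBR':((35,215),(690,520)),'cBL':((372,460),(628,47))}
for k,(a,b) in pts.items():
    P,e=tri(A(*a),S(*b)); print(k,P.round(1),round(e,2))
def model(p):
    x,y,w,l,m,bx,by,bz=p
    R=lambda a,r,z:[x-r*np.cos(w+a),y-r*np.sin(w+a),z]
    Q=lambda u,v,z:[x+u*np.cos(w)-v*np.sin(w),y+u*np.sin(w)+v*np.cos(w),z]
    return {'post':R(l,78,98),'tip':R(l,92,57),'min':R(m,92,52),'mout':R(m,118,52),'btn':Q(bx,by,bz),'cFR':Q(-120,-120,50),'cBR':Q(120,-120,50),'cBL':Q(120,120,50)}
def f(p):
    M=model(p);return np.concatenate([np.r_[proj("scene",M[k])-A(*pts[k][0]),proj("side",M[k])-S(*pts[k][1])] for k in pts])
r=least_squares(f,[600,100,0,-.8,.1,-100,100,70],x_scale=[100,100,1,1,1,100,100,50],loss='soft_l1')
print(r.x.round(3));print(f(r.x).reshape(-1,4).round(1))
for k,v in model(r.x).items():print(k,np.round(v,1))
E
python3 m.py
```

```text
post [517.2  23.9  97.1] 0.23
tip [506.4  32.7  56.1] 0.33
min [480.7 -26.7  50.3] 0.11
mout [455.5 -24.7  50.6] 0.11
btn [489.6  80.   70.9] 0.59
cFR [ 439.4 -131.    45. ] 0.11
cBR [ 666.7 -165.    51.4] 3.81
cBL [706.6  71.5  43.5] 0.3
[ 5.72549e+02 -3.09730e+01 -1.43000e-01 -6.31000e-01  9.60000e-02
 -9.79170e+01  9.79220e+01  7.09640e+01]
[[ 0.2 -0.7 -0.1  0.1]
 [-0.1  0.  -0.2 -0.8]
 [-0.1 -0.6 -0.2 -0.6]
 [-0.2 -0.8 -0.6 -0.1]
 [-0.6  0.4 -0.5 -0.4]
 [-0.  -2.6 -2.  -0.3]
 [-6.9  3.4  1.5 -0.9]
 [-1.2 -2.1  0.9 -2.1]]
post [516.8  23.6  98. ]
tip [506.8  33.3  57. ]
min [480.7 -26.7  52. ]
mout [454.7 -25.4  52. ]
btn [489.6  79.9  71. ]
cFR [ 436.7 -132.6   50. ]
cBR [ 674.2 -166.9   50. ]
cBL [708.4  70.7  50. ]
```

Fit agrees to <1 mm with the given heights: axis (572.5,-31), post (517,24), mark needs +0.727 rad. The tool's y axis already lies along the mean push direction. Approach with shut fingers.

```bash
python3 -m handwheel '[22,-37,0,0,0,0,1,22,-37,0,0,0,0,1,22,-37,0,0,0,0,1,22,-37,0,0,0,0,1,22,-37,0,0,0,0,1,22,-37,0,0,0,0,1,22,-37,0,0,0,0,1,22,-37,0,0,0,0,1,22,-37,0,0,0,0,1,22,-37,-10,0,0,0,1,22,-37,-10,0,0,0,1,22,-37,-10,0,0,0,1,22,-37,-10,0,0,0,1,22,-37,-10,0,0,0,1,0,0,0,0,0,0,1,0,0,0,0,0,0,1]' 10
```

```text
t: 2.1
eef_pos: [532.3, 65.6, 176.5]
ee_rot: [0.183, 0.983, 0.0, -0.0]
force: [-1.2, 0.6, 0.6]
finger_gap: 0.002
grip_force: 0.0
```

```bash
python3 -m handwheel '[0,0,-30,0,0,0,1,0,0,-30,0,0,0,0,1,0,0,-20,0,0,0,1,0,0,-16,0,0,0,1,0,0,0,0,0,0,1,0,0,0,0,0,0,1]'; python3 - <<'E'
from bench import *
import cv2,numpy as np
print(camera_info("wrist"))
f=lambda n,y,x:cv2.resize(read_camera(n)[y:y+100,x:x+130],(780,600),interpolation=cv2.INTER_CUBIC)[:, :]
w=read_camera("wrist"); s=read_camera("side")[150:290,190:340]
cv2.imwrite("pics/w1.png",np.hstack([cv2.resize(w,(400,300)),cv2.resize(s,(400,373))[:300]]))
E
```

```text
{'K': array([[334.61494899,   0.        , 276.44846138],
       [  0.        , 334.61494899, 211.84139311],
       [  0.        ,   0.        ,   1.        ]]), 'k1': -0.07887912737144999, 'T_tool_cam': array([[ 6.77274315e-04, -9.64543971e-01, -2.63921331e-01,
         7.05118261e+01],
       [ 9.99999770e-01,  6.65778283e-04,  1.33000733e-04,
         1.50794951e-01],
       [ 4.74280351e-05, -2.63921360e-01,  9.64544200e-01,
        -1.57850010e+02],
       [ 0.00000000e+00,  0.00000000e+00,  0.00000000e+00,
         1.00000000e+00]])}validation failed for argument at $...
```

View pics/w1.png

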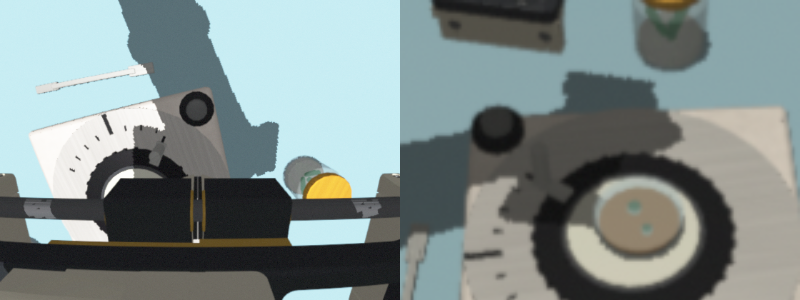

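Wrist view shows scale, long stroke, post, button; gripper above and clear. The move was refused (typo: one number too many); retry.

```bash
python3 -m handwheel '[0,0,-30,0,0,0,1,0,0,-30,0,0,0,1,0,0,-20,0,0,0,1,0,0,-16,0,0,0,1,0,0,0,0,0,0,1,0,0,0,0,0,0,1]'
```

```text
t: 2.95
eef_pos: [533.2, 65.5, 81.4]
ee_rot: [0.183, 0.983, 0.0, 0.0]
force: [0.7, 0.0, 0.5]
finger_gap: 0.006
grip_force: 0.0
```

```bash
python3 -m handwheel '[-3,-7.5,0,0,0,0,1,-3,-7.5,0,0,0,0,1,-0.7,-1.9,0,0,0,0,1,-0.7,-1.9,0,0,0,0,1,-0.7,-1.9,0,0,0,0,1,0,0,0,0,0,0,1]'; python3 - <<'E'
import numpy as np
t=np.linspace(.774,.047,13); print(np.diff(np.c_[-78*np.cos(t),78*np.sin(t)],axis=0).round(1).tolist())
E
```

```text
t: 3.7
eef_pos: [524.7, 44.8, 80.8]
ee_rot: [0.183, 0.983, 0.0, -0.0]
force: [0.9, 0.3, -0.3]
finger_gap: 0.008
grip_force: 0.3
[[-3.2, -3.5], [-3.0, -3.7], [-2.8, -3.8], [-2.5, -4.0], [-2.3, -4.1], [-2.0, -4.3], [-1.8, -4.4], [-1.5, -4.5], [-1.2, -4.6], [-0.9, -4.6], [-0.6, -4.7], [-0.4, -4.7]]
```

```bash
python3 -m handwheel '[-0.7,-1.9,0,0,0,0,1,-0.7,-1.9,0,0,0,0,1,0,0,0,0,0,0,1]';  python3 -m handwheel '[-0.7,-1.9,0,0,0,0,1,-0.7,-1.9,0,0,0,0,1,0,0,0,0,0,0,1]'
```

```text
t: 4.08
eef_pos: [523.1, 40.7, 80.7]
ee_rot: [0.183, 0.983, 0.0, -0.0]
force: [-0.9, 2.3, -0.5]
finger_gap: 0.007
grip_force: 1.2
t: 4.45
eef_pos: [521.8, 36.5, 80.7]
ee_rot: [0.183, 0.983, -0.0, 0.0]
force: [-0.1, 2.5, 0.5]
finger_gap: 0.004
grip_force: 0.7
```

Contact at ~2.5 N. Follow the arc most of the way.

```bash
python3 -m handwheel '[-2.8,-3.4,0,0,0,0,1,-2.7,-3.6,0,0,0,0,1,-2.5,-3.7,0,0,0,0,1,-2.3,-3.8,0,0,0,0,1,-2,-3.9,0,0,0,0,1,-1.8,-4,0,0,0,0,1,-1.6,-4.1,0,0,0,0,1,-1.4,-4.2,0,0,0,0,1,-1.1,-4.3,0,0,0,0,1,-0.8,-4.3,0,0,0,0,1,0,0,0,0,0,0,1,0,0,0,0,0,0,1]'
python3 - <<'E'
from bench import *
import cv2,numpy as np
w=read_camera("wrist"); s=read_camera("side")[180:310,195:355]; a=read_camera("scene")[160:300,185:365]
cv2.imwrite("pics/w2.png",w); cv2.imwrite("pics/w2c.png",np.hstack([cv2.resize(w[130:270,80:270],(400,295),interpolation=2),cv2.resize(s[10:100],(400,295)) if 0 else cv2.resize(s[0:118],(400,295),interpolation=2)]))
E
```

```text
t: 5.95
eef_pos: [502.1, -2.6, 80.5]
ee_rot: [0.183, 0.983, -0.0, -0.001]
force: [-0.3, -0.2, -1.0]
finger_gap: 0.008
grip_force: 0.0
```

View pics/w2.png

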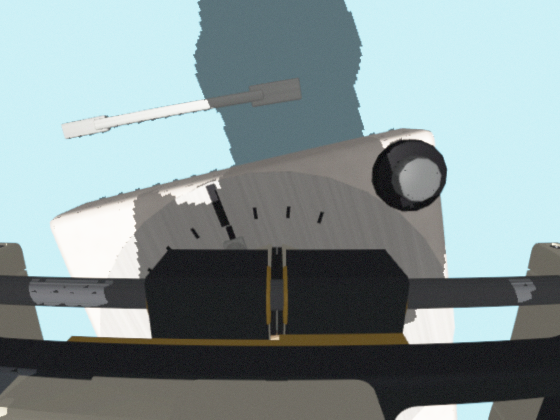

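Wrist view: stroke (211,186)–(227,222), pointer near (231,232), already almost in line. Zoom and compute the angles.

```bash
python3 - <<'E'
import cv2
w=cv2.imread("pics/w2.png")[170:260,185:285]; cv2.imwrite("pics/w2z.png",cv2.resize(w,None,fx=6,fy=6,interpolation=cv2.INTER_CUBIC))
E
```

```text
(no output)
```

View pics/w2z.png

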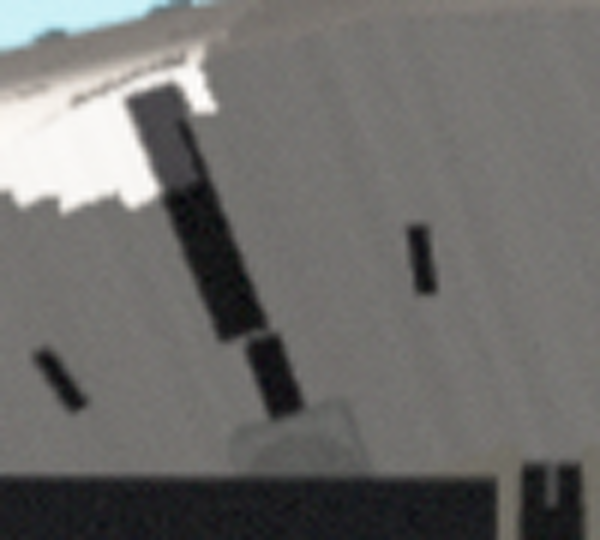

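Zoom: stroke centreline (152,93)→(244,332), pointer tip (262,338), pointer root (287,412).

```bash
cat > w.py <<'E'
from h import *
from scipy.spatial.transform import Rotation as Ro
def back(px,z,s):
    c=camera_info("wrist");K=c['K']
    u=cv2.undistortPoints(np.array([[px]],float),K,np.array([c['k1'],0,0,0.]))[0,0]
    R=Ro.from_quat(s['ee_rot']).as_matrix();T=c['T_tool_cam']
    d=R@T[:3,:3]@np.r_[u,1];o=R@T[:3,3]+s['eef_pos'];return o+d*(z-o[2])/d[2]
E
python3 - <<'E'
from w import *
s=sense();Z=lambda x,y:((x+.5)/6-.5+185,(y+.5)/6-.5+170)
c=np.array([572.5,-31])
P={}
for n,p,z in(('mout',(152,93),52),('min',(244,332),52),('tip',(262,338),57),('root',(287,412),57)):
    q=P[n]=back(Z(*p),z,s);v=q[:2]-c;print(n,q.round(1),np.hypot(*v).round(1),np.arctan2(v[1],-v[0]).round(4))
print(s['eef_pos'])
E
```

```text
mout [455.9 -24.9  52. ] 116.7 0.0526
min [480.8 -26.1  52. ] 91.8 0.0536
tip [480.8 -23.4  57. ] 92.0 0.0827
root [488.5 -24.1  57. ] 84.3 0.0819
[502.32665586  -2.46223435  80.51996052]
```

Consistent (radii 92/117 as they must be): 0.029 rad (~2.3 mm) remain. I'll write a polar measurement and finish in small steps.

```bash
cat > ang.py <<'E'
from w import *
def ang(lo=-.06,hi=.16):
    s=sense();g=cv2.cvtColor(read_camera("wrist"),cv2.COLOR_BGR2GRAY).astype(np.float32)
    c=camera_info("wrist");K=c['K'];R=Ro.from_quat(s['ee_rot']).as_matrix();T=c['T_tool_cam']
    Rc=R@T[:3,:3];o=R@T[:3,3]+s['eef_pos']
    th=np.linspace(lo,hi,441);out=[]
    for rs,z in((np.linspace(86.5,90.5,9),57),(np.linspace(95,106,12),52)):
        t,r=np.meshgrid(th,rs);P=np.stack([572.5-r*np.cos(t),-31+r*np.sin(t),0*t+z],-1)
        q=(P-o)@Rc;u=q[...,:2]/q[...,2:];u=u*(1+c['k1']*(u**2).sum(-1,keepdims=True))
        m=(u*K[0,0]+K[:2,2]).astype(np.float32)
        v=cv2.remap(g,m,None,cv2.INTER_LINEAR).mean(0);w=np.clip((np.median(v)+v.min())/2-v,0,None)
        w[np.abs(th-th[v.argmin()])>.05]=0
        out.append((round((w*th).sum()/w.sum(),4),np.count_nonzero(w)*(th[1]-th[0]).round(5)*rs.mean(),v.min(),np.median(v)))
    print("pointer",out[0],"mark",out[1],"rest",round(out[0][0]-out[1][0],4),s['eef_pos'].round(1),s['force'].round(1))
if __name__=="__main__":ang()
E
python3 ang.py; python3 -m handwheel '[-0.1,-1,0,0,0,0,1,-0.1,-1,0,0,0,0,1,0,0,0,0,0,0,1]'; python3 ang.py
```

```text
pointer (np.float64(0.0793), np.float64(3.54), np.float32(20.022678), np.float32(111.913734)) mark (np.float64(0.0503), np.float64(4.9245), np.float32(20.17692), np.float32(112.040855)) rest 0.029 [502.3  -2.5  80.5] [0.5 0.1 0. ]
t: 6.52
eef_pos: [502.5, -4.2, 80.7]
ee_rot: [0.183, 0.983, 0.0, -0.0]
force: [0.2, 1.9, -1.1]
finger_gap: 0.005
grip_force: 0.8
pointer (np.float64(0.0653), np.float64(3.58425), np.float32(19.661674), np.float32(111.06543)) mark (np.float64(0.0502), np.float64(4.824), np.float32(20.175293), np.float32(112.00537)) rest 0.0151 [502.5  -4.2  80.7] [ 0.2  1.9 -1.1]
```

Measurement works (widths 3.5 and 4.9 mm match). Rest 0.015 rad = 1.2 mm.

```bash
python3 -m handwheel '[0,-0.6,0,0,0,0,1,0,-0.4,0,0,0,0,1,0,0,0,0,0,0,1]'; python3 ang.py
```

```text
t: 6.95
eef_pos: [502.6, -5.4, 80.7]
ee_rot: [0.183, 0.983, 0.0, -0.0]
force: [-0.4, 1.3, 0.3]
finger_gap: 0.007
grip_force: 0.8
pointer (np.float64(0.0505), np.float64(3.54), np.float32(19.22895), np.float32(111.22407)) mark (np.float64(0.0499), np.float64(4.77375), np.float32(20.084066), np.float32(111.92033)) rest 0.0006 [502.6  -5.4  80.7] [-0.4  1.3  0.3]
```

Pointer on the mark (0.0006 rad). Back off, then up.

```bash
python3 -m handwheel '[1,2.5,0,0,0,0,1,1.8,4.7,0,0,0,0,1,1.8,4.7,0,0,0,0,1,1.8,4.7,0,0,0,0,1,0,0,20,0,0,0,1,0,0,30,0,0,0,1,0,0,0,0,0,0,1,0,0,0,0,0,0,1]'; python3 ang.py; python3 - <<'E'
from w import *
s=sense(); w=read_camera("wrist"); cv2.imwrite("pics/w3.png",w)
s2=dict(ee_rot=s['ee_rot'],eef_pos=np.array([502.3,-2.5,80.5]))
print(back((420,180),71,s2))
E
```

```text
t: 8.0
eef_pos: [508.8, 11.4, 130.3]
ee_rot: [0.183, 0.983, 0.0, -0.0]
force: [0.1, 0.5, -1.0]
finger_gap: 0.005
grip_force: 0.0
pointer (np.float64(0.0505), np.float64(3.49575), np.float32(20.355795), np.float32(107.876305)) mark (np.float64(0.0492), np.float64(4.27125), np.float32(40.522053), np.float32(111.862305)) rest 0.0013 [508.8  11.4 130.3] [ 0.1  0.5 -1. ]
[489.90333752  81.39511338  71.        ]
```

View pics/w3.png

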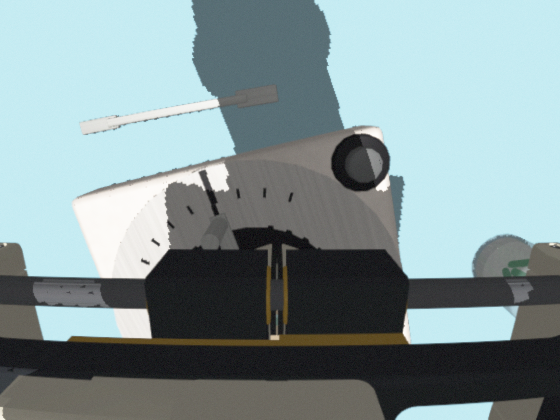

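Pointer on stroke after release; button at (363,162), consistent with (490,80.5). Move above it and press slowly.

```bash
python3 -m handwheel '[-6,23,0,0,0,0,1,-6,23,0,0,0,0,1,-7,23,0,0,0,0,1,0,0,-20,0,0,0,1,0,0,-20,0,0,0,1,0,0,-7,0,0,0,1,0,0,-3,0,0,0,1,0,0,0,0,0,0,1,0,0,0,0,0,0,1]';python3 -m handwheel '[0,0,-3,0,0,0,1,0,0,-3,0,0,0,1,0,0,-3,0,0,0,1,0,0,-1,0,0,0,1,0,0,0,0,0,0,1]'
```

```text
t: 9.22
eef_pos: [490.4, 80.2, 81.2]
ee_rot: [0.183, 0.983, 0.0, 0.0]
force: [0.3, -0.5, 0.4]
finger_gap: 0.004
grip_force: 0.0
t: 9.85
eef_pos: [490.1, 80.2, 70.7]
ee_rot: [0.183, 0.983, 0.0, -0.0]
force: [-0.7, 0.5, 2.4]
finger_gap: 0.006
grip_force: 1.1
```

```bash
for i in 1 2 3 4; do python3 -m handwheel '[0,0,-1,0,0,0,1,0,0,-1,0,0,0,1,0,0,0,0,0,0,1]' | grep -E "t:|pos|force:"; done
```

```text
t: 10.22
eef_pos: [490.1, 80.2, 68.8]
ee_rot: [0.183, 0.983, 0.0, 0.0]
force: [-0.8, 0.2, 3.1]
grip_force: 1.7
t: 10.6
eef_pos: [490.1, 80.2, 66.7]
ee_rot: [0.183, 0.983, 0.0, -0.0]
force: [-1.0, -0.2, 5.2]
grip_force: 2.3
t: 10.98
eef_pos: [490.2, 80.2, 65.9]
ee_rot: [0.183, 0.983, 0.0, 0.0]
force: [-7.2, -1.4, 24.0]
grip_force: 11.9
t: 11.35
eef_pos: [490.3, 80.3, 65.4]
ee_rot: [0.183, 0.983, 0.001, 0.0]
force: [-13.6, -1.9, 47.5]
grip_force: 23.9
```

Bottomed out (stop after 6 mm at ~5 N, then stiff). Release and retreat.

```bash
python3 -m handwheel '[0,0,3,0,0,0,1,0,0,5,0,0,0,1,0,0,8,0,0,0,1,0,0,20,0,0,0,1,0,0,30,0,0,0,1,5,30,20,0,0,0,1,5,40,20,0,0,0,1,0,60,0,0,0,0,1,0,60,0,0,0,0,1,0,60,0,0,0,0,1,0,0,0,0,0,0,1,0,0,0,0,0,0,1]'; python3 - <<'E'
from bench import *
import cv2,numpy as np
s=read_camera("side"); cv2.imwrite("pics/end.png",np.hstack([cv2.resize(s[180:310,195:355],(400,325),interpolation=2),cv2.resize(s,(400,300))[:300] if 0 else cv2.resize(s,(400,325))]))
E
```

```text
t: 12.85
eef_pos: [499.9, 329.6, 168.4]
ee_rot: [0.183, 0.983, -0.001, -0.0]
force: [0.8, -1.4, -0.3]
finger_gap: 0.003
grip_force: 0.0
```

View pics/end.png

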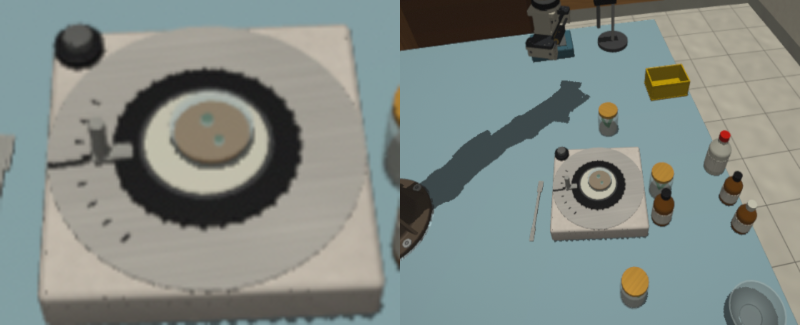

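The lever's pointer lies along the long stroke, the button is back out, and the dish, jars, bottle and spatula are where they were.

```bash
python3 -c "from bench import *; print(sign_off())"
```

```text
the job is handed in; nothing more can be done
None
```

The pointer is on the long stroke (measured 0.001 rad off after the fingers left it), the lamp button was pressed to its stop and came back out, nothing else was disturbed, and the job is handed in; the press ended harder than needed, at about 48 N on the fingertips once the button had bottomed out.

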